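# Release the ratchet hold-down and move the module to its test bay

### The arm

A 7-joint arm with a two-finger parallel gripper is mounted at the origin on the work surface. World frame = base frame: x ahead of the robot, y to its left, z up, the work surface at z = 0. Lengths are in m, angles in rad, forces in N, time in s.
With the tool pointing down it reaches from about 0.425 to 0.925 m from the base axis. Payload 6.8 kg.
Tool frame: the origin (TCP) lies midway between the tips of the shut fingers; the grasp point (between the pads) lies 19 mm behind it; z points along the fingers, y is the line along which they close (so a half turn about z gives the same grasp; the last joint's range is limited). The gripper opens to 85 mm and grips with 20 to 120 N. Pads are 22 mm wide; open, the fingers measure 114 mm over their backs; the gripper's body (76 mm by 85 mm) begins 54 mm behind the grasp point. The pads swing forward as they close: fully open they stand 13 mm farther back than shut.
Start: joints at [1.017, 0.477, 0.022, 1.555, -0.011, 1.109, -0.083], TCP at [0.291, -0.609, 0.231] pointing down, gripper open.
Joint ranges: [-2.96, 2.96], [-0.34, 2.1], [-1.41, 1.46], [0.24, 2.44], [-1.37, 4.51], [0.17, 1.92], [-2.96, 2.96]. Speed limits (rad/s): [2.39, 2.39, 3.14, 3.14, 3.14, 3.14, 3.14].

### API

Orientations are given as a unit quaternion [w, x, y, z].
In Python, from station import bot, eyes, ticket gives the robot as it stands.
- The arm moves only by the shell command python3 -m crank 'ROWS' [FORCE]. ROWS is text: rows parted by semicolons, each of 7 numbers parted by spaces: the shift along the tool's x, y, z in units of 0.5 m (1.0 is 0.5 m), then the turn, a rotation vector about the tool's x, y, z in units of 180 degrees (1.0 is 180 degrees), then the closure, from 0 (fully open) to 1 (shut). A call has 1 to 20 rows; each row is the pose to reach, as a shift and turn from the pose commanded when the call began, along the tool's axes at that moment, turning the shorter way round; what a row does not reach only later rows make up. A row lasts 1/10 s, in which the tool goes at most 50 mm and 8.59 degrees, less where a joint would pass 70% of its speed; a pose out of reach is approached as far as the arm can. A call with a number of a shift or a turn outside -1 to 1 is refused whole. A call with a gripper value outside its range is refused whole. The fingers move at their own pace and stop on an object; FORCE is the grip in N (left out, the last holds). Time passes only in rows, so rows that repeat a pose let the fingers close. It gives the time, the measured TCP pose, the force, the opening and the grip force at its end, in the units of the state.
- bot.get_obs(): the state, without advancing time (a new reading comes with each control period).
- eyes.read_camera(name): name is "side" or "top"; returns a dict with "image" (384x512x3 uint8, red, green, blue), "K" (3x3 intrinsics, pixels), "R" (3x3) and "t" (3): a world point X has camera coordinates R X + t. Camera axes: x right, y down, z forward; pixel columns grow to the right and rows downward; lengths in m; the calibration is good to about 2 mm. A picture is of the moment at which its call begins. There is no depth.
- ticket.hand_in(): hands the job in; it is judged then, once.
The state is a dict: "t": time; "q": joint angles; "joint_vel": joint speeds; "joint_torque": joint torques, N m; "eef_pos": TCP position; "tool_rot": TCP orientation; "contact_force": force on the tool from outside, world axes, zero at the start; "torque": the same for the moment, N m; "gripper_width": opening from 0.0 (shut) to 1.0 (fully open); "grasp_force": force on a finger pad.
Only numpy, scipy, OpenCV 4.12 (cv2) and the standard library are available. Lean on these libraries where they do the work, as an engineer would, in place of code of your own. Each camera call takes 0.05 s, during which the arm holds its last target. There are 200 camera calls.

### The job

The power module is locked in the hold-down fixture. Flick the orange pawl lever fully over to release, take up the load on the red crank so that the pawl lets go, and ease the crank back to its open stop without letting the drum fly. Then take the module out and stand it gently, upright, in the blue test bay, right down on the bay's floor; the fixture stays open, and nothing else on the bench is to be knocked about.

Things in the scene. Friction and masses are not known exactly. Their poses are not given: they have to be found in the camera images.
- fixture: Grey base plate 150 (x) by 270 (y) by 12 mm thick, fixed; origin: centre of its underside; x points roughly away from the robot. In its frame the module stands at x 0, y +85 mm against a blue back stop (y +116 to +132, top z 102 mm), between low side guides (x +/-25 to 30 mm, tops z 26). Drum axis at x 0, y -90 mm; pawl lever pivot at x +54, y -35 mm.
- keeper_lip (a point): End of the yellow keeper's lip that holds the module down: 40 mm wide, top 104 mm above the bench, its edge reaches 22 mm over the module at the start, 3 mm above it. The keeper (upright 30 to 44 mm behind this edge) slides 40 mm towards the fixture's -y as the drum eases back 1.8 rad, and then stands 18 mm clear of the module.
- drum_axis (a point): Point on the drum's vertical axis, 98 mm above the bench (the height of the middle of the crank grip).
- crank_grip (a point): Middle of the crank's red upright grip, a cylinder 24 mm across, 59 to 127 mm above the bench, 75 mm from the drum axis, solid with the crank (fingers pivot round it). It starts on the fixture's -x, -y side; easing back carries it round by -y to the +x, -y side. Beside the grip nothing is higher than 59 mm within 60 mm of its path once the lever is over.
- drum (a joint): Drum angle, rad, positive counter-clockwise from above = easing back. 0: wound, held by the pawl (start); 1.8: open stop; -0.3: stop the other way. A spring always drives it to 1.8 with 0.4 to 0.55 N m (5.5 to 7.5 N at the grip): let go with the pawl off, it flies back, which is not allowed (over 4 rad/s). At 1.8 it stays.
- selector (a joint): Orange pawl lever's angle, rad, positive counter-clockwise from above. 0 pawl on (start), 0.8 fully over to release (stop). Stays where left; 2 to 3 N at the tab. It moves the pawl by a spring: the loaded pawl stays jammed in its tooth until the drum is then turned against its spring to about -0.2 rad, when the pawl springs off and stays off.
- selector_pivot (a point): Point on the pawl lever's vertical pivot axis, 75 mm above the bench.
- selector_tab (a point): Middle of the upright tab at the end of the pawl lever, 75 mm above the bench, 62 mm from the pivot; tab 12 mm thick across the push direction, 26 mm long along the lever, 41 to 91 mm above the bench. At lever 0 it points 30 degrees clockwise from the fixture's +x axis; flick it towards +y.
- module: Black and silver finned block 46 (x) by 60 (y) by 80 mm high, 0.25 to 0.5 kg; origin: centre of underside, z up. In the fixture its y lies along the fixture's y and stop and keeper shut in its ends, so there it is gripped across its 46 mm width. The bay admits it only gripped across its 60 mm length, so it must be put down on the bench in between and taken afresh.
- bay: Blue test bay, fixed; origin: centre of underside, z up. Base 110 (x) by 100 (y) mm, floor 6 mm above the bench. Two walls along x, 56 mm long, inner faces at y +/-28 mm, 8 mm thick, tops 92 mm above the bench; low curbs at the open x ends, 76 mm apart inside, 6 mm thick, tops 16 mm above the bench. The module goes in with its 60 mm length along x, either way round.
- bay_floor (a point): Centre of the bay's floor, 6 mm above the bench: where the middle of the module's underside belongs.
- bottle: White bottle 48 mm in diameter, 120 mm high, with a red cap; bystander. Origin at the centre of its underside.
- screwdriver: Red-handled screwdriver, 200 mm long, lying flat on the bench; bystander.
- frame: Black rectangular frame 150 by 120 by 12 mm lying flat; bystander. Origin at its centre, on the bench.
Things that resemble listed ones, but are neither listed nor needed, are in the scene too. Leave any pink look-alike of the module alone.

How it is judged:
By the outcome, as a careful person would: the job done as asked, in the order asked, and still so for the second after the job is handed in, with the robot touching nothing.
It also fails if it takes over 72 s, if anything falls off the work surface, if the arm or the gripper's body presses on something with over 40 N, if the wrist force passes 120 N, or if a joint passes its speed limit or range.

## Working session

There is one attempt and no reset: what is moved stays moved. The work goes in short steps, Python scripts to look and compute and a shell command to move; the robot and the scene stay as the last step left them, time stands still between calls to the robot, and variables do not carry over. Pictures are saved under pics/ and viewed, at most 10 in all, crops included, and the job is handed in when it is done.

```bash
ls; mkdir -p pics
python3 - <<'E'
from station import bot, eyes, ticket
import cv2,numpy as np
print(bot.get_obs())
for n in ("top","side"):
    c=eyes.read_camera(n); cv2.imwrite(f"pics/{n}0.png",c["image"][:,:,::-1]); np.savez(f"pics/{n}0.npz",**c)
    print(n,c["K"].round(1).tolist(),c["R"].round(3).tolist(),c["t"].round(3).tolist())
E
```

```text
pics
{'t': 0.0, 'q': array([ 1.01689184,  0.47779561,  0.02234601,  1.55643451, -0.0114801 ,
        1.10930681, -0.08311603]), 'joint_vel': array([ 6.65214864e-04, -8.35341170e-05,  1.25811447e-03, -4.18148340e-04,
       -6.32156728e-04, -2.12031330e-04, -1.32802078e-03]), 'joint_torque': array([-1.16843054e-03, -5.96455336e+01,  1.60766646e+00, -2.81191581e+01,
        1.24868233e-02,  9.49292618e-03, -2.50317373e-05]), 'eef_pos': array([ 0.29077514, -0.60851063,  0.23033601]), 'tool_rot': array([-8.65086978e-04,  9.75258584e-01,  2.21065307e-01, -2.75789861e-04]), 'contact_force': array([-0.7885949 , -0.18251123,  0.5545187 ]), 'torque': array([-0.03592661, -0.04415785, -0.01254529]), 'grasp_force': 0.0, 'gripper_width': 1.0006016526615762}
top [[448.1, 0.0, 253.1], [0.0, 448.1, 199.2], [0.0, 0.0, 1.0]] [[-0.019, -0.999, -0.027], [-0.982, 0.023, -0.187], [0.187, 0.023, -0.982]] [0.088, 0.559, 1.222]
side [[391.9, 0.0, 258.5], [0.0, 391.9, 188.6], [0.0, 0.0, 1.0]] [[-0.98, -0.198, -0.024], [-0.092, 0.555, -0.827], [0.177, -0.808, -0.562]] [0.57, 0.09, 1.29]
```

Run:
```python
import cv2
for n in ("top","side"):
    i=cv2.imread(f"pics/{n}0.png"); cv2.imwrite(f"pics/{n}0b.png",cv2.resize(i,(800,600),interpolation=cv2.INTER_CUBIC))
```

```text
(no output)
```

View pics/top0b.png

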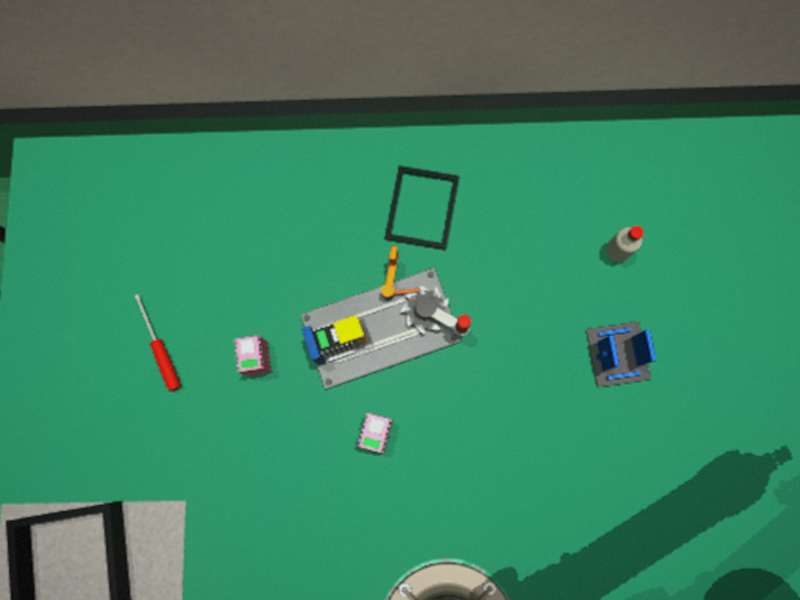

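View pics/side0b.png

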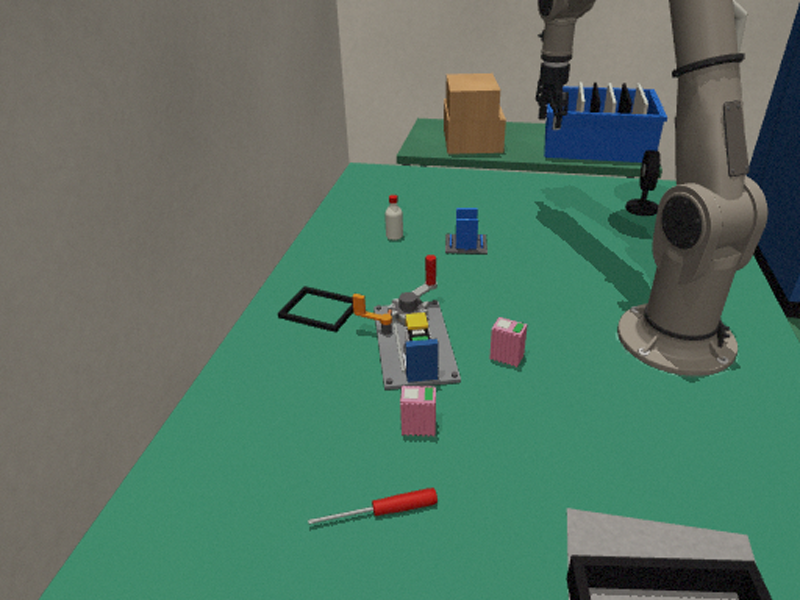

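Run:
```python
import cv2,numpy as np
t=cv2.imread("pics/top0.png");s=cv2.imread("pics/side0.png")
C=np.zeros((600,800,3),np.uint8)
def put(i,c0,r0,w,h,x,y):
    C[y:y+4*h,x:x+4*w]=cv2.resize(i[r0:r0+h,c0:c0+w],None,fx=4,fy=4,interpolation=cv2.INTER_CUBIC)
put(t,188,150,115,105,0,0);put(t,370,200,55,52,470,0);put(s,232,160,70,90,470,215);put(s,280,130,35,36,0,430)
cv2.imwrite("pics/c1.png",C)
```

```text
(no output)
```

View pics/c1.png

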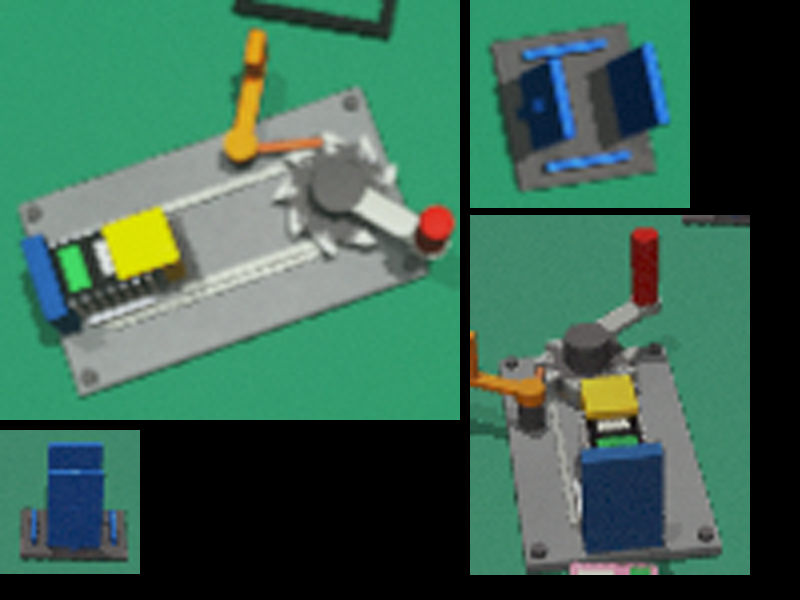

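```bash
cat > h.py <<'E'
import numpy as np,cv2
from scipy.optimize import least_squares
from scipy.spatial.transform import Rotation as R
cam={n:dict(np.load(f"pics/{n}0.npz")) for n in("top","side")}
def proj(n,X,cam=cam):
    c=cam[n];p=(c["R"]@np.atleast_2d(X).T).T+c["t"];p=p@c["K"].T;return p[:,:2]/p[:,2:]
def world(p,X):
    c,s=np.cos(p[2]),np.sin(p[2]);X=np.atleast_2d(X);return np.c_[p[0]+c*X[:,0]-s*X[:,1],p[1]+s*X[:,0]+c*X[:,1],X[:,2]]
def back(n,uv,z):
    c=cam[n];d=c["R"].T@np.linalg.solve(c["K"],[*uv,1]);o=-c["R"].T@c["t"];return o+d*(z-o[2])/d[2]
E
python3 - <<'E'
from h import *
T=lambda x,y:(188+x/4-.4,150+y/4-.4)
B=lambda x,y:(370+(x-470)/4-.4,200+y/4-.4)
S=lambda x,y:(232+(x-470)/4-.4,160+(y-215)/4-.4)
def fit(obs,p0):
    f=lambda p:np.concatenate([(proj(n,world(p,X))[0]-uv)*1 for n,X,uv in obs])
    r=least_squares(f,p0,loss='soft_l1');print(r.x.round(4),r.fun.round(1));return r.x
z=.012
F=fit([("top",(.075,.135,z),T(20,207)),("top",(.075,-.135,z),T(358,88)),("top",(-.075,-.135,z),T(430,272)),("top",(-.075,.135,z),T(80,396)),
("side",(.075,.135,z),S(525,558)),("side",(-.075,.135,z),S(720,548)),("side",(-.075,-.135,z),S(662,345)),("side",(.075,-.135,z),S(498,360))],[.6,.0,.3])
g=back("top",T(436,222),.127);print("grip",g, "side",back("side",S(645,236),.127))
a=world(F,(0,-.09,.098))[0];print("axis",a,np.hypot(*(g-a)[:2]),np.arctan2(*(g-a)[1::-1])-F[2])
for nm,X in dict(pivot=(.054,-.035,.075),tab=(.054+.062*np.cos(.5236),-.035-.031,.075),mod=(0,.085,.08)).items(): print(nm,world(F,X),((proj("top",world(F,X))[0]-[188,150])*4).round())
print("tab top",back("top",T(257,36),.091))
z=.006
Bp=fit([("top",(.055,.05,z),B(493,42)),("top",(.055,-.05,z),B(628,24)),("top",(-.055,-.05,z),B(656,172)),("top",(-.055,.05,z),B(520,192))],[.6,-.3,0])
np.savez("pose.npz",F=F,B=Bp)
for nm,uv in dict(bottle=(636,232),pink1=(376,428),pink2=(250,350),frameL=(388,240),frameR=(446,247),).items(): print(nm,back("top",np.array(uv)/1.5625,.08 if 'p' in nm else .012 if 'f' in nm else .12).round(3))
E
```

```text
[0.5395 0.1082 0.3186] [-1.3 -0.7  0.3 -0.9 -0.1  0.2 -0.5  0.1  0.1  0.7  0.7 -1.7  0.5 -1.
 -0.  -1.1]
grip [ 0.52778992 -0.04100527  0.127     ] side [ 0.52616314 -0.03179119  0.127     ]
axis [0.56771123 0.02270796 0.098     ] 0.07518701339981104 -2.4490919124224444
pivot [[0.60176822 0.09185361 0.075     ]] [237. 134.]
tab [[0.66246951 0.07923023 0.075     ]] [253.  50.]
mod [[0.51290095 0.18890313 0.08      ]] [ 99. 261.]
tab top [0.66965789 0.07686893 0.091     ]
[ 0.4798 -0.3339  0.1103] [-0.3 -0.1 -0.  -0.1  0.4  0.3 -0.1 -0.1]
bottle [ 0.679 -0.348  0.12 ]
pink1 [0.351 0.113 0.08 ]
pink2 [0.492 0.335 0.08 ]
frameL [0.708 0.089 0.012]
frameR [ 0.691 -0.022  0.012]
```

```bash
cat > go.py <<'E'
import sys
from h import *
from station import bot
def rows(goals,o=None,full=False):
    o=o or bot.get_obs();p=np.array(o["eef_pos"]);q=o["tool_rot"];A=R.from_quat([*q[1:],q[0]])
    x=A.as_matrix()[:,0];print("now",p.round(4),"psi",np.arctan2(x[1],x[0]).round(3),"F",o["contact_force"].round(1),"w",round(o["gripper_width"],3),"gf",round(o["grasp_force"],1),"t",round(o["t"],2))
    for g in goals:
        G=R.from_euler("z",g[3])*R.from_euler("x",np.pi)
        s=A.inv().apply(np.array(g[:3])-p)/.5;r=(A.inv()*G).as_rotvec()/np.pi
        print(*[f"{v:.3f}" for v in (*s,*r)])
if __name__=="__main__": rows([[float(v) for v in a.split(",")] for a in sys.argv[1:]])
E
python3 go.py .652,.030,.2,1.366 .652,.030,.055,1.366
```

```text
now [ 0.2908 -0.6086  0.2304] psi 0.446 F [ 0.2  0.1 -0. ] w 1.004 gf 0.0 t 0.1
1.202 -0.841 0.062 -0.000 -0.000 -0.293
1.203 -0.840 0.352 -0.000 -0.000 -0.293
```

```bash
r='0.9 -0.63 0.06 0 0 -0.293 1'; python3 -m crank '0.9 -0.63 0.06 0 0 -0.293 1;0.9 -0.63 0.06 0 0 -0.293 1;0.9 -0.63 0.06 0 0 -0.293 1;0.9 -0.63 0.06 0 0 -0.293 1;0.9 -0.63 0.06 0 0 -0.293 1;0.9 -0.63 0.06 0 0 -0.293 1;0.9 -0.63 0.06 0 0 -0.293 1;0.9 -0.63 0.06 0 0 -0.293 1;0.9 -0.63 0.06 0 0 -0.293 1;0.9 -0.63 0.06 0 0 -0.293 1;0.9 -0.63 0.06 0 0 -0.293 1;0.9 -0.63 0.06 0 0 -0.293 1'; python3 go.py .652,.030,.2,1.366 .652,.030,.055,1.366
```

```text
t: 1.3
eef_pos: [0.5641, -0.1216, 0.2011]
tool_rot: [-0.001, 0.772, 0.636, 0.002]
contact_force: [-0.3, 0.1, 0.5]
gripper_width: -0.003
grasp_force: 0.0
now [ 0.5641 -0.1216  0.2011] psi 1.378 F [-0.3  0.1  0.5] w -0.003 gf 0.0 t 1.3
0.331 0.114 0.004 0.000 -0.002 0.004
0.330 0.114 0.294 0.000 -0.002 0.004
```

```bash
python3 -m crank '0.33 0.114 0 0 0 0.004 1;0.33 0.114 0 0 0 0.004 1;0.33 0.114 0 0 0 0.004 1;0.33 0.114 0 0 0 0.004 1;0.33 0.114 0.1 0 0 0.004 1;0.33 0.114 0.2 0 0 0.004 1;0.33 0.114 0.29 0 0 0.004 1;0.33 0.114 0.29 0 0 0.004 1;0.33 0.114 0.29 0 0 0.004 1'
python3 - <<'E'
from go import *
from station import eyes
c=eyes.read_camera("side");cv2.imwrite("pics/s2.png",cv2.resize(c["image"][110:240,170:330,::-1],None,fx=4,fy=4,interpolation=cv2.INTER_CUBIC))
F=np.load("pose.npz")["F"];P=world(F,(.054,-.035,.055))[0]
gs=[]
for a in np.arange(-.1,.91,.1):
    th=F[2]-.5236+a;u=np.array([np.cos(th),np.sin(th)]);v=np.array([-u[1],u[0]]);xy=P[:2]+.064*u-.017*v
    gs.append([*xy,.055,th+np.pi/2])
rows(gs)
E
```

```text
t: 2.2
eef_pos: [0.6504, 0.0191, 0.0564]
tool_rot: [-0.0, 0.78, 0.626, -0.001]
contact_force: [0.1, -0.4, 1.0]
gripper_width: -0.001
grasp_force: 0.0
now [0.6519 0.0193 0.0582] psi 1.354 F [0.6 0.8 0.5] w -0.002 gf 0.0 t 2.25
0.075 -0.005 0.007 0.001 -0.000 0.028
0.088 -0.001 0.007 0.001 -0.000 -0.004
0.101 0.002 0.007 0.001 -0.000 -0.036
0.114 0.003 0.007 0.001 -0.000 -0.068
0.127 0.003 0.007 0.001 -0.000 -0.099
0.140 0.002 0.007 0.001 -0.000 -0.131
0.153 -0.001 0.007 0.001 -0.000 -0.163
0.166 -0.005 0.007 0.001 -0.000 -0.195
0.178 -0.010 0.007 0.001 -0.000 -0.227
0.190 -0.016 0.007 0.001 -0.000 -0.259
0.200 -0.024 0.007 0.001 0.000 -0.290
```

View pics/s2.png

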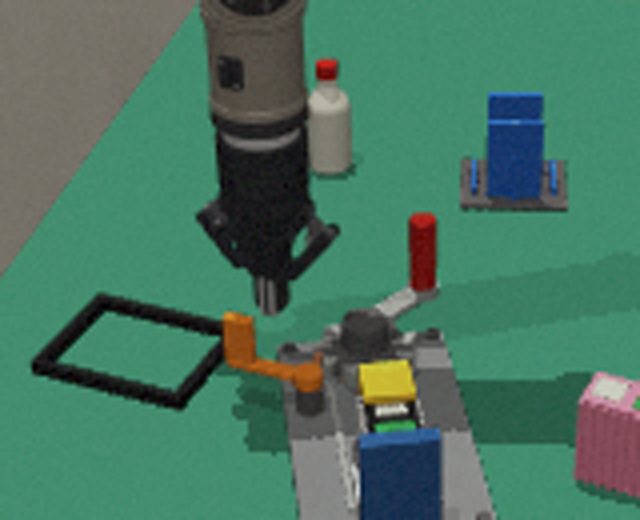

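```bash
python3 -m crank '0.04 0.01 0.005 0 0 0 1;0.075 0.01 0.005 0 0 0 1;0.088 0.01 0.005 0 0 -0.004 1;0.101 0.011 0.005 0 0 -0.036 1;0.114 0.012 0.005 0 0 -0.068 1;0.127 0.011 0.005 0 0 -0.099 1;0.14 0.009 0.005 0 0 -0.131 1;0.153 0.006 0.005 0 0 -0.163 1;0.166 0.002 0.005 0 0 -0.195 1;0.178 -0.003 0.005 0 0 -0.227 1;0.19 -0.009 0.005 0 0 -0.259 1;0.19 -0.009 0.005 0 0 -0.259 1'
python3 - <<'E'
from go import *
from station import eyes
c=eyes.read_camera("top");cv2.imwrite("pics/s3.png",cv2.resize(c["image"][140:260,185:315,::-1],None,fx=5,fy=5,interpolation=cv2.INTER_CUBIC))
rows([])
E
```

```text
t: 3.45
eef_pos: [0.6676, 0.1138, 0.0555]
tool_rot: [0.001, 0.467, 0.884, 0.001]
contact_force: [-0.3, 0.3, 0.5]
gripper_width: 0.001
grasp_force: 0.0
now [0.6671 0.1133 0.0551] psi 2.166 F [-0.2 -0.3 -0.2] w -0.002 gf 0.0 t 3.5
```

View pics/s3.png

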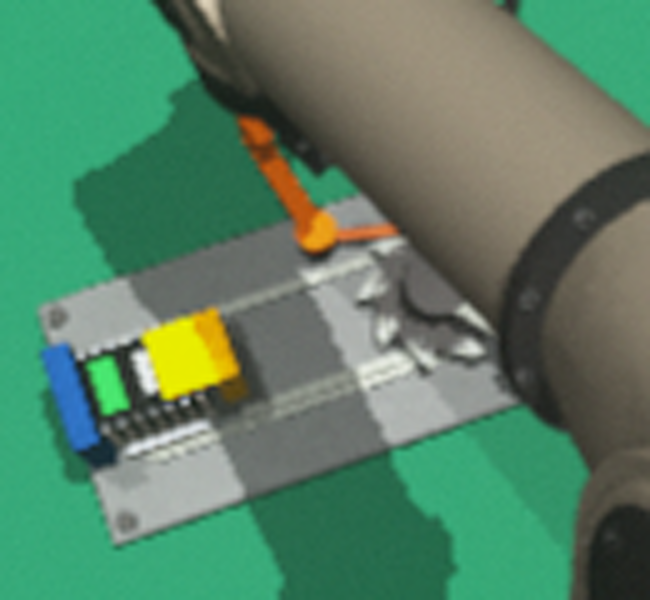

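```bash
python3 -m crank '0.006 0 0 0 0 0 1;0.012 0 0 0 0 0 1;0.016 0 0 0 0 0 1;0.016 0 0 0 0 0 1'
python3 - <<'E'
from go import *
F=np.load("pose.npz")["F"]
b=lambda x,y,z:back("top",(185+x/5-.4,140+y/5-.4),z)
d=b(255,130,.091)-b(318,230,.062);print(d,np.arctan2(d[1],d[0])-F[2]+.5236)
rows([])
E
```

```text
t: 3.9
eef_pos: [0.6649, 0.1159, 0.0546]
tool_rot: [0.003, 0.47, 0.883, -0.001]
contact_force: [5.9, -6.8, 1.0]
gripper_width: 0.001
grasp_force: 4.7
[0.0518531  0.03341344 0.029     ] 0.7774564628673307
now [0.6649 0.1159 0.0546] psi 2.163 F [ 5.9 -6.8  1. ] w 0.001 gf 4.7 t 3.9
```

```bash
python3 -m crank '-0.08 0 0 0 0 0 1;-0.08 0 -0.1 0 0 0 1;-0.08 0 -0.2 0 0 0 1;-0.08 0 -0.29 0 0 0 1;-0.08 0 -0.29 0 0 0 0'; python3 go.py .528,-.040,.2,1.011 .528,-.040,.081,1.011
```

```text
t: 4.4
eef_pos: [0.6879, 0.0885, 0.2067]
tool_rot: [0.004, 0.468, 0.883, 0.004]
contact_force: [0.8, 0.2, -0.4]
gripper_width: 0.156
grasp_force: 0.0
now [0.6879 0.0885 0.2067] psi 2.166 F [ 0.8  0.2 -0.4] w 0.156 gf 0.0 t 4.4
-0.033 -0.409 0.009 0.004 -0.001 0.368
-0.032 -0.411 0.247 0.004 -0.001 0.368
```

```bash
python3 -m crank '-0.033 -0.41 0 0.004 0 0.368 0;-0.033 -0.41 0 0.004 0 0.368 0;-0.033 -0.41 0 0.004 0 0.368 0;-0.033 -0.41 0 0.004 0 0.368 0;-0.033 -0.41 0 0.004 0 0.368 0;-0.033 -0.41 0 0.004 0 0.368 0;-0.033 -0.41 0 0.004 0 0.368 0;-0.033 -0.41 0 0.004 0 0.368 0;-0.033 -0.41 0 0.004 0 0.368 0;-0.033 -0.41 0 0.004 0 0.368 0'
python3 - <<'E'
from go import *
from station import eyes
c=eyes.read_camera("side");cv2.imwrite("pics/s4.png",cv2.resize(c["image"][110:240,190:350,::-1],None,fx=4,fy=4,interpolation=cv2.INTER_CUBIC))
rows([[.528,-.040,.2,1.011],[.528,-.040,.081,1.011]])
print((proj("side",[bot.get_obs()["eef_pos"]])-[190,110])*4)
E
```

```text
t: 5.4
eef_pos: [0.5239, -0.0421, 0.1985]
tool_rot: [-0.003, 0.874, 0.486, -0.006]
contact_force: [0.8, -0.7, 0.1]
gripper_width: 1.001
grasp_force: 0.0
now [ 0.524  -0.0421  0.1986] psi 1.014 F [-0.2  0.6 -0. ] w 0.997 gf 0.0 t 5.45
0.008 0.005 -0.003 -0.003 0.002 0.001
0.009 0.007 0.235 -0.003 0.002 0.001
[[346.06947557 139.37942423]]
```

View pics/s4.png

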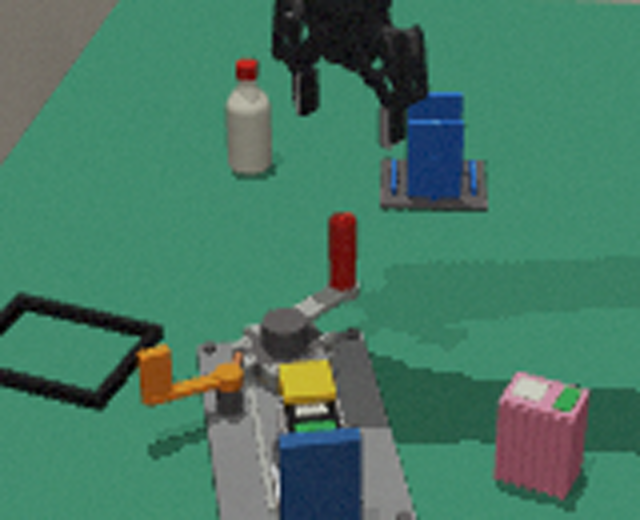

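```bash
python3 -m crank '0.009 0.006 0.1 -0.003 0.002 0 0;0.009 0.006 0.17 -0.003 0.002 0 0;0.009 0.006 0.235 -0.003 0.002 0 0;0.009 0.006 0.235 -0.003 0.002 0 0.5;0.009 0.006 0.235 -0.003 0.002 0 1;0.009 0.006 0.235 -0.003 0.002 0 1;0.009 0.006 0.235 -0.003 0.002 0 1;0.009 0.006 0.235 -0.003 0.002 0 1' 40
cat > arc.py <<'E'
from go import *
# arc of TCP about drum axis from current pose, turning with crank
o=bot.get_obs();F=np.load("pose.npz")["F"];a=world(F,(0,-.09,.098))[0][:2];import sys
p=o["eef_pos"];d=p[:2]-a;ang=np.arctan2(d[1],d[0]);print("crank angle",ang-F[2]+2.449,"r",np.hypot(*d))
q=o["tool_rot"];A=R.from_quat([*q[1:],q[0]]).as_matrix();psi=np.arctan2(A[1,0],A[0,0])
r=.075
rows([[*(a+r*np.array([np.cos(ang+t),np.sin(ang+t)])),.081,psi+t] for t in eval(sys.argv[1])],o)
E
python3 arc.py '[0,-.06,-.12,-.18,-.24,-.28]'
```

```text
t: 6.25
eef_pos: [0.5285, -0.0399, 0.0831]
tool_rot: [0.0, 0.875, 0.484, 0.001]
contact_force: [-2.1, 1.5, 7.2]
gripper_width: 0.268
grasp_force: 38.8
crank angle 0.00036653978689926703 r 0.07384532658959873
now [ 0.5285 -0.0399  0.0831] psi 1.011 F [-2.1  1.5  7.2] w 0.268 gf 38.8 t 6.25
-0.002 -0.000 0.004 0.000 -0.000 -0.000
-0.002 -0.009 0.004 0.000 -0.000 0.019
-0.001 -0.018 0.004 0.000 -0.000 0.038
0.000 -0.027 0.004 0.000 -0.000 0.057
0.002 -0.036 0.004 0.000 -0.000 0.076
0.004 -0.041 0.004 0.000 -0.000 0.089
```

```bash
python3 -m crank '0 -0.009 0 0 0 0.019 1;0 -0.018 0 0 0 0.038 1;0.001 -0.027 0 0 0 0.057 1;0.002 -0.036 0 0 0 0.076 1;0.003 -0.039 0 0 0 0.083 1;0.003 -0.039 0 0 0 0.083 1'; python3 arc.py '[0]'
```

```text
t: 6.85
eef_pos: [0.5141, -0.0284, 0.0831]
tool_rot: [0.001, 0.93, 0.367, 0.002]
contact_force: [0.3, 1.1, 7.9]
gripper_width: 0.269
grasp_force: 39.7
crank angle -0.24966881665758578 r 0.07405091711039084
now [ 0.5141 -0.0284  0.0831] psi 0.752 F [0.3 1.1 7.9] w 0.269 gf 39.7 t 6.85
-0.002 0.000 0.004 0.001 -0.001 -0.000
```

```bash
python3 arc.py '[.08,.16,.24,.32,.4,.48,.54]'
```

```text
crank angle -0.24966881665758578 r 0.07405091711039084
now [ 0.5141 -0.0284  0.0831] psi 0.752 F [0.3 1.1 7.9] w 0.269 gf 39.7 t 6.85
-0.001 0.012 0.004 0.001 -0.001 -0.025
0.000 0.024 0.004 0.001 -0.001 -0.051
0.003 0.036 0.004 0.001 -0.001 -0.076
0.006 0.047 0.004 0.001 -0.001 -0.102
0.010 0.058 0.004 0.001 -0.001 -0.127
0.016 0.069 0.004 0.001 -0.001 -0.153
0.020 0.077 0.004 0.001 -0.001 -0.172
```

```bash
python3 -m crank '0 0.012 0 0 0 -0.025 1;0.001 0.024 0 0 0 -0.051 1;0.004 0.036 0 0 0 -0.076 1;0.007 0.047 0 0 0 -0.102 1;0.011 0.058 0 0 0 -0.127 1;0.017 0.069 0 0 0 -0.153 1;0.021 0.077 0 0 0 -0.172 1;0.021 0.077 0 0 0 -0.172 1'; python3 arc.py '[.1,.2,.3,.4,.5,.6,.7,.8,.9,1,1.1,1.2,1.3,1.4,1.5,1.55]'
```

```text
t: 7.65
eef_pos: [0.5491, -0.0486, 0.0831]
tool_rot: [0.001, 0.798, 0.603, 0.002]
contact_force: [3.6, 2.7, 8.2]
gripper_width: 0.269
grasp_force: 39.7
crank angle 0.30438601516695485 r 0.07368376926200025
now [ 0.5491 -0.0486  0.0831] psi 1.294 F [3.6 2.7 8.2] w 0.269 gf 39.7 t 7.65
-0.002 0.015 0.004 0.001 -0.001 -0.032
0.001 0.030 0.004 0.001 -0.001 -0.064
0.005 0.044 0.004 0.002 -0.001 -0.095
0.010 0.058 0.005 0.002 -0.001 -0.127
0.017 0.072 0.005 0.002 -0.000 -0.159
0.025 0.084 0.005 0.002 -0.000 -0.191
0.035 0.096 0.005 0.002 -0.000 -0.223
0.045 0.107 0.005 0.002 -0.000 -0.255
0.057 0.116 0.005 0.002 -0.000 -0.286
0.069 0.125 0.005 0.002 -0.000 -0.318
0.082 0.132 0.005 0.002 -0.000 -0.350
0.096 0.138 0.005 0.002 0.000 -0.382
0.110 0.142 0.005 0.002 0.000 -0.414
0.125 0.145 0.005 0.002 0.000 -0.446
0.140 0.147 0.005 0.002 0.000 -0.477
0.147 0.147 0.005 0.002 0.000 -0.493
```

```bash
python3 -m crank '0 0.015 0 0 0 -0.032 1;0.003 0.03 0 0 0 -0.064 1;0.007 0.044 0 0 0 -0.095 1;0.012 0.058 0 0 0 -0.127 1;0.019 0.072 0 0 0 -0.159 1;0.027 0.084 0 0 0 -0.191 1;0.036 0.096 0 0 0 -0.223 1;0.046 0.107 0 0 0 -0.255 1;0.058 0.116 0 0 0 -0.286 1;0.07 0.125 0 0 0 -0.318 1;0.083 0.132 0 0 0 -0.35 1;0.096 0.138 0 0 0 -0.382 1;0.11 0.142 0 0 0 -0.414 1;0.118 0.144 0 0 0 -0.43 1;0.125 0.145 0 0 0 -0.446 1;0.125 0.145 0 0 0 -0.446 1'; python3 arc.py '[0,.04,.08,.1,.12,.14]'
```

```text
t: 9.25
eef_pos: [0.6364, -0.0073, 0.0832]
tool_rot: [0.003, 0.221, 0.975, 0.002]
contact_force: [8.0, 3.9, 2.3]
gripper_width: 0.273
grasp_force: 39.5
crank angle 1.7183545902333726 r 0.0750074592074162
now [ 0.6364 -0.0073  0.0832] psi 2.695 F [8.  3.9 2.3] w 0.273 gf 39.5 t 9.25
0.000 -0.000 0.004 0.002 0.001 0.000
0.000 0.006 0.004 0.002 0.001 -0.013
0.001 0.012 0.005 0.002 0.001 -0.025
0.001 0.015 0.005 0.002 0.002 -0.032
0.002 0.018 0.005 0.002 0.002 -0.038
0.002 0.021 0.005 0.002 0.002 -0.045
```

```bash
python3 -m crank '0 0.006 0 0 0 -0.013 1;0.001 0.012 0 0 0 -0.025 1;0.001 0.015 0 0 0 -0.029 1;0.001 0.016 0 0 0 -0.029 1'; python3 arc.py '[0,.04,.08]'
```

```text
t: 9.65
eef_pos: [0.6388, -0.0019, 0.0832]
tool_rot: [0.002, 0.179, 0.984, 0.001]
contact_force: [4.0, 0.2, 5.1]
gripper_width: 0.27
grasp_force: 39.7
crank angle 1.7968787974706248 r 0.07519278041384793
now [ 0.6388 -0.0019  0.0832] psi 2.782 F [4.  0.2 5.1] w 0.27 gf 39.7 t 9.65
0.000 -0.000 0.004 0.001 0.001 0.000
0.001 0.006 0.004 0.001 0.001 -0.013
0.001 0.012 0.004 0.001 0.001 -0.025
```

```bash
python3 -m crank '0 0.002 0 0 0 -0.004 1;0 0.004 0 0 0 -0.007 1;0 0.004 0 0 0 -0.007 1'; python3 arc.py '[]'
```

```text
t: 9.95
eef_pos: [0.6385, -0.0018, 0.0832]
tool_rot: [0.001, 0.168, 0.986, -0.001]
contact_force: [1.3, -2.2, 8.7]
gripper_width: 0.266
grasp_force: 40.0
crank angle 1.7975174562648917 r 0.07488682077277409
now [ 0.6385 -0.0018  0.0832] psi 2.803 F [ 1.3 -2.2  8.7] w 0.266 gf 40.0 t 9.95
```

```bash
python3 -m crank '0 0.004 0 0 0 -0.007 0.5;0 0.004 0 0 0 -0.007 0;0 0.004 0 0 0 -0.007 0;0 0.004 0 0 0 -0.007 0;0 0.004 -0.08 0 0 -0.007 0;0 0.004 -0.17 0 0 -0.007 0;0 0.004 -0.25 0 0 -0.007 0;0 0.004 -0.25 0 0 -0.007 0'; python3 go.py .5129,.1889,.2,1.889
```

```text
t: 10.75
eef_pos: [0.6406, 0.003, 0.2124]
tool_rot: [0.004, 0.157, 0.988, 0.001]
contact_force: [-0.3, 0.9, -0.3]
gripper_width: 0.998
grasp_force: 0.0
now [0.6406 0.003  0.2124] psi 2.827 F [-0.3  0.9 -0.3] w 0.998 gf 0.0 t 10.75
0.358 0.274 0.023 0.002 0.002 0.299
```

Run:
```python
from go import *
from station import eyes
C=np.zeros((520,800,3),np.uint8)
c=eyes.read_camera("top");C[:400,:400]=cv2.resize(c["image"][165:245,185:265,::-1],None,fx=5,fy=5,interpolation=cv2.INTER_CUBIC)
c=eyes.read_camera("side");C[:520,400:]=cv2.resize(c["image"][150:254,220:300,::-1],None,fx=5,fy=5,interpolation=cv2.INTER_CUBIC)
cv2.imwrite("pics/s5.png",C)
```

```text
(no output)
```

View pics/s5.png

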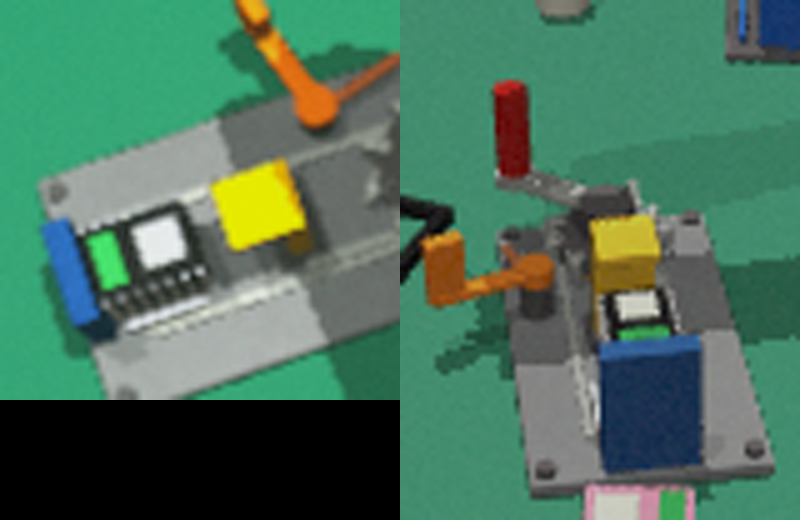

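Run:
```python
from go import *
b=lambda x,y,z=.092:back("top",(185+x/5-.4,165+y/5-.4),z)
p=b(144,253);print(p); P=[b(*v) for v in((78,238),(182,205),(210,268),(105,302))]
d=P[1]-P[0];print(np.arctan2(d[1],d[0])+np.pi/2, np.linalg.norm(d),np.linalg.norm(P[2]-P[1]))
rows([[p[0]*.5+.5129/2,p[1]*.5+.1889/2,z,1.889] for z in(.2,.045)])
```

```text
[0.51110532 0.18545423 0.092     ]
0.28915106423248993 0.05998140196718102 0.03856295094457594
now [0.6377 0.0016 0.2069] psi 2.827 F [-0.2 -0.  -0.6] w 0.998 gf 0.0 t 10.85
0.354 0.275 0.013 0.000 0.000 0.299
0.354 0.275 0.323 0.000 0.000 0.299
```

```bash
python3 -m crank '0.354 0.275 0 0 0 0.299 0;0.354 0.275 0 0 0 0.299 0;0.354 0.275 0 0 0 0.299 0;0.354 0.275 0 0 0 0.299 0;0.354 0.275 0 0 0 0.299 0;0.354 0.275 0 0 0 0.299 0;0.354 0.275 0 0 0 0.299 0;0.354 0.275 0 0 0 0.299 0;0.354 0.275 0 0 0 0.299 0'; python3 go.py .512,.187,.2,1.889 .512,.187,.045,1.889
```

```text
t: 11.75
eef_pos: [0.5111, 0.1866, 0.2051]
tool_rot: [-0.001, 0.586, 0.81, -0.001]
contact_force: [0.1, -0.2, -0.6]
gripper_width: 1.001
grasp_force: 0.0
now [0.5111 0.1866 0.2051] psi 1.889 F [ 0.1 -0.2 -0.6] w 1.001 gf 0.0 t 11.75
0.000 0.002 0.010 -0.001 -0.000 -0.000
0.000 0.003 0.320 -0.001 -0.000 -0.000
```

```bash
python3 -m crank '0 0.003 0.08 0 0 0 0;0 0.003 0.16 0 0 0 0;0 0.003 0.24 0 0 0 0;0 0.003 0.29 0 0 0 0;0 0.003 0.32 0 0 0 0;0 0.003 0.32 0 0 0 0.3;0 0.003 0.32 0 0 0 0.6;0 0.003 0.32 0 0 0 1;0 0.003 0.32 0 0 0 1;0 0.003 0.32 0 0 0 1' 50; python3 go.py .512,.187,.045,1.889 .512,.187,.205,1.889
```

```text
t: 12.75
eef_pos: [0.5143, 0.1882, 0.0478]
tool_rot: [0.001, 0.587, 0.81, 0.001]
contact_force: [-0.4, -0.8, 6.1]
gripper_width: 0.531
grasp_force: 52.7
now [0.5143 0.1882 0.0478] psi 1.888 F [-0.4 -0.8  6.1] w 0.531 gf 52.7 t 12.75
-0.001 -0.005 0.006 0.001 -0.000 -0.000
-0.001 -0.004 -0.314 0.001 -0.000 -0.000
```

```bash
python3 -m crank '0 0 -0.02 0 0 0 1;0 0 -0.05 0 0 0 1;0 0 -0.09 0 0 0 1;0 0 -0.14 0 0 0 1;0 0 -0.2 0 0 0 1;0 0 -0.27 0 0 0 1;0 0 -0.33 0 0 0 1;0 0 -0.33 0 0 0 1'; python3 go.py .48,-.17,.213,.5 .48,-.17,.06,.5
```

```text
t: 13.55
eef_pos: [0.5148, 0.1891, 0.2163]
tool_rot: [0.002, 0.587, 0.81, 0.003]
contact_force: [1.6, 0.6, -4.0]
gripper_width: 0.531
grasp_force: 53.5
now [0.5148 0.1891 0.2163] psi 1.888 F [ 1.6  0.6 -4. ] w 0.531 gf 53.5 t 13.55
-0.661 -0.290 0.004 0.002 -0.002 0.442
-0.661 -0.292 0.310 0.002 -0.002 0.442
```

```bash
python3 -m crank '-0.05 -0.02 0 0 0 0.04 1;-0.12 -0.05 0 0 0 0.08 1;-0.2 -0.09 0 0 0 0.12 1;-0.28 -0.12 0 0 0 0.16 1;-0.36 -0.155 0 0 0 0.2 1;-0.44 -0.19 0 0 0 0.245 1;-0.52 -0.225 0 0 0 0.29 1;-0.59 -0.26 0 0 0 0.335 1;-0.66 -0.29 0 0 0 0.38 1;-0.66 -0.29 0 0 0 0.42 1;-0.66 -0.29 0 0 0 0.442 1;-0.66 -0.29 0 0 0 0.442 1;-0.66 -0.29 0 0 0 0.442 1'; python3 go.py .48,-.17,.06,.5 .48,-.17,.04,.5 .48,-.17,.034,.5
```

```text
t: 14.85
eef_pos: [0.4775, -0.1706, 0.2108]
tool_rot: [-0.0, 0.969, 0.248, -0.001]
contact_force: [-0.2, 0.7, -3.3]
gripper_width: 0.532
grasp_force: 53.3
now [ 0.4775 -0.1706  0.2108] psi 0.502 F [-0.2  0.7 -3.3] w 0.532 gf 53.3 t 14.85
0.005 0.002 0.302 -0.000 0.000 0.001
0.005 0.002 0.342 -0.000 0.000 0.001
0.005 0.002 0.354 -0.000 0.000 0.001
```

```bash
python3 -m crank '0 0 0.08 0 0 0 1;0 0 0.16 0 0 0 1;0 0 0.24 0 0 0 1;0 0 0.3 0 0 0 1;0 0 0.325 0 0 0 1;0 0 0.335 0 0 0 1;0 0 0.335 0 0 0 1'; python3 go.py .48,-.17,.036,.5
```

```text
t: 15.55
eef_pos: [0.4786, -0.171, 0.0442]
tool_rot: [-0.0, 0.969, 0.247, -0.0]
contact_force: [-0.3, 0.0, -3.0]
gripper_width: 0.534
grasp_force: 53.0
now [ 0.4786 -0.171   0.0442] psi 0.5 F [-0.3  0.  -3. ] w 0.534 gf 53.0 t 15.55
0.003 -0.001 0.016 -0.000 -0.000 -0.000
```

```bash
python3 -m crank '0 0 0.004 0 0 0 1;0 0 0.008 0 0 0 1;0 0 0.012 0 0 0 1;0 0 0.015 0 0 0 1;0 0 0.015 0 0 0 1'; python3 go.py .48,-.17,.036,.5
```

```text
t: 16.05
eef_pos: [0.4781, -0.1711, 0.0363]
tool_rot: [-0.0, 0.969, 0.247, -0.0]
contact_force: [-0.5, -0.4, -2.7]
gripper_width: 0.533
grasp_force: 53.1
now [ 0.4781 -0.1711  0.0363] psi 0.499 F [-0.5 -0.4 -2.7] w 0.533 gf 53.1 t 16.05
0.005 -0.000 0.001 -0.000 0.000 -0.000
```

```bash
python3 -m crank '0 0 0.002 0 0 0 1;0 0 0.004 0 0 0 1;0 0 0.004 0 0 0 1'; python3 go.py .48,-.17,.036,.5
```

```text
t: 16.35
eef_pos: [0.4781, -0.1712, 0.0358]
tool_rot: [0.0, 0.969, 0.247, -0.0]
contact_force: [-6.1, 1.6, 15.9]
gripper_width: 0.531
grasp_force: 55.4
now [ 0.4781 -0.1712  0.0358] psi 0.499 F [-6.1  1.6 15.9] w 0.531 gf 55.4 t 16.35
0.004 -0.000 -0.000 0.000 0.000 -0.000
```

```bash
python3 -m crank '0 0 0 0 0 0 0.5;0 0 0 0 0 0 0.2;0 0 0 0 0 0 0;0 0 0 0 0 0 0;0 0 -0.08 0 0 0 0;0 0 -0.16 0 0 0 0;0 0 -0.24 0 0 0 0;0 0 -0.24 0 0 -0.1 0;0 0 -0.24 0 0 -0.2 0;0 0 -0.24 0 0 -0.3 0;0 0 -0.24 0 0 -0.4 0;0 0 -0.24 0 0 -0.5 0;0 0 -0.24 0 0 -0.5 0;0 0 -0.24 0 0 -0.5 0;0 0 -0.24 0 0 -0.5 0;0 0 -0.24 0 0 -0.5 0;0 0 -0.24 0 0 -0.5 0'
python3 - <<'E'
from go import *
from station import eyes
c=eyes.read_camera("side");cv2.imwrite("pics/s6.png",cv2.resize(c["image"][60:210,200:360,::-1],None,fx=4,fy=4,interpolation=cv2.INTER_CUBIC))
rows([[.4781,-.1712,z,2.07] for z in(.15,.037)])
E
```

```text
t: 18.05
eef_pos: [0.4782, -0.1711, 0.1542]
tool_rot: [-0.0, 0.538, 0.843, -0.0]
contact_force: [-0.1, 0.3, 0.5]
gripper_width: 0.998
grasp_force: 0.0
now [ 0.4781 -0.1713  0.1541] psi 2.012 F [-0.4  0.6 -0. ] w 0.998 gf 0.0 t 18.1
0.000 0.000 0.008 -0.000 -0.000 -0.018
-0.000 0.000 0.234 -0.000 -0.000 -0.018
```

View pics/s6.png

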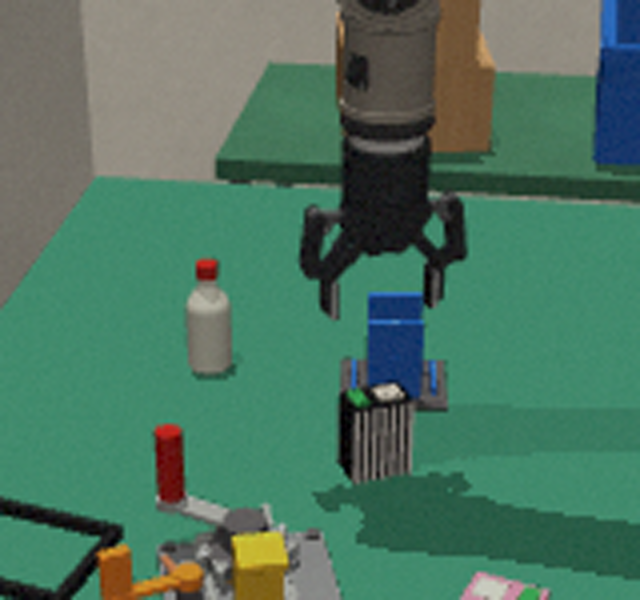

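```bash
python3 -m crank '0 0 0 0 0 -0.018 0;0 0 0.07 0 0 -0.018 0;0 0 0.14 0 0 -0.018 0;0 0 0.2 0 0 -0.018 0;0 0 0.234 0 0 -0.018 0;0 0 0.234 0 0 -0.018 0.15;0 0 0.234 0 0 -0.018 0.3;0 0 0.234 0 0 -0.018 1;0 0 0.234 0 0 -0.018 1;0 0 0.234 0 0 -0.018 1' 50; python3 go.py .478,-.171,.19,2.07
```

```text
t: 19.1
eef_pos: [0.4783, -0.1715, 0.038]
tool_rot: [0.0, 0.517, 0.856, -0.0]
contact_force: [-0.4, 0.8, 1.9]
gripper_width: 0.701
grasp_force: 54.8
now [ 0.4783 -0.1715  0.038 ] psi 2.055 F [-0.4  0.8  1.9] w 0.701 gf 54.8 t 19.1
0.001 -0.000 -0.304 -0.000 0.000 -0.005
```

```bash
python3 -m crank '0 0 -0.04 0 0 0 1;0 0 -0.1 0 0 0 1;0 0 -0.18 0 0 0 1;0 0 -0.26 0 0 0 1;0 0 -0.3 0 0 0 1;0 0 -0.3 0 0 0 1'; python3 go.py .48,-.334,.19,1.681
```

```text
t: 19.7
eef_pos: [0.4799, -0.1717, 0.1903]
tool_rot: [0.003, 0.517, 0.856, 0.0]
contact_force: [1.1, -0.7, -3.2]
gripper_width: 0.696
grasp_force: 55.7
now [ 0.4799 -0.1717  0.1903] psi 2.055 F [ 1.1 -0.7 -3.2] w 0.696 gf 55.7 t 19.7
-0.287 -0.151 0.002 0.001 0.001 0.119
```

```bash
python3 -m crank '-0.05 -0.03 0 0 0 0.02 1;-0.12 -0.06 0 0 0 0.05 1;-0.2 -0.1 0 0 0 0.09 1;-0.26 -0.14 0 0 0 0.119 1;-0.287 -0.151 0 0 0 0.119 1;-0.287 -0.151 0 0 0 0.119 1;-0.287 -0.151 0 0 0 0.119 1;-0.287 -0.151 0 0 0 0.119 1'
python3 - <<'E'
from go import *
from station import eyes
B=np.load("pose.npz")["B"]
C=np.zeros((560,800,3),np.uint8)
c=eyes.read_camera("side");C[:560,:400]=cv2.resize(c["image"][80:192,260:340,::-1],None,fx=5,fy=5,interpolation=cv2.INTER_CUBIC)
c=eyes.read_camera("top");C[:400,400:]=cv2.resize(c["image"][190:270,360:440,::-1],None,fx=5,fy=5,interpolation=cv2.INTER_CUBIC)
# predicted bay points
for X in [(.028,.036,.092),(.028,-.036,.092),(-.028,.036,.092),(-.028,-.036,.092),(.055,.05,.006),(-.055,.05,.006)]:
    u=(proj("side",world(B,X))[0]-[260,80])*5+2; cv2.circle(C,tuple(int(v) for v in u),3,(0,255,255),1)
cv2.imwrite("pics/s7.png",C)
rows([[.480,-.334,z,1.681] for z in(.19,.1,.044)])
E
```

```text
t: 20.5
eef_pos: [0.4782, -0.3313, 0.1864]
tool_rot: [-0.001, 0.666, 0.746, 0.0]
contact_force: [-0.5, -0.3, -3.0]
gripper_width: 0.696
grasp_force: 55.7
now [ 0.4785 -0.3317  0.187 ] psi 1.684 F [ 0.5  0.4 -3.1] w 0.692 gf 55.7 t 20.6
-0.005 0.002 -0.006 -0.000 -0.000 0.001
-0.005 0.003 0.174 -0.000 -0.000 0.001
-0.005 0.003 0.286 -0.000 -0.000 0.001
```

View pics/s7.png

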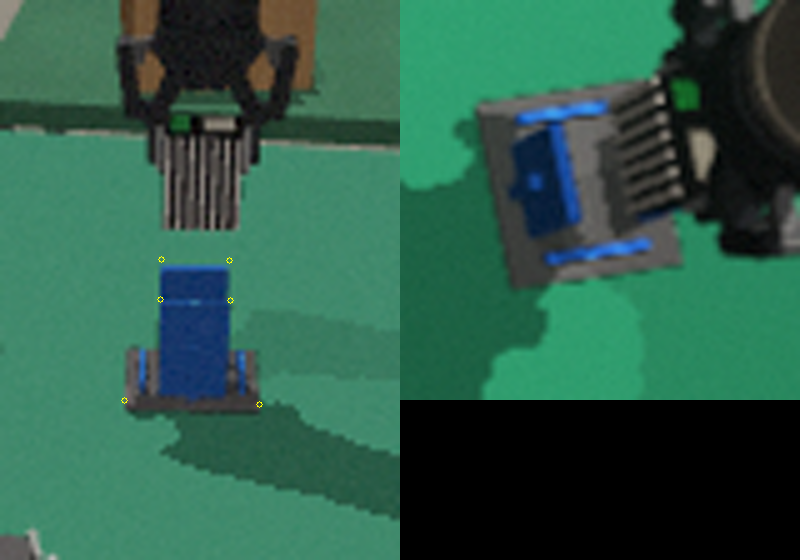

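Run:
```python
from go import *
B=np.load("pose.npz")["B"];o=bot.get_obs();p=o["eef_pos"]
f=lambda u:((u-[260,80])*5+2).round(1).tolist()
M=[p[0],p[1],1.684-np.pi/2]
zb=p[2]-.038
print("module bottom near", f(proj("side",world(M,[(.03,.023,zb),(-.03,.023,zb)]))),"top far",f(proj("side",world(M,[(.03,-.023,zb+.08),(-.03,-.023,zb+.08)]))))
for nm,X in dict(near_out=(0,.036,.092),near_in=(0,.028,.092),far_in=(0,-.028,.092),far_out=(0,-.036,.092),base=(0,.05,.006),base0=(0,.05,0),wallfoot=(0,.036,.006)).items(): print(nm,f(proj("side",world(B,X)))[0])
i=cv2.imread("pics/s7.png")
for v in range(222,236,2):print(v,i[v,185:225].mean(0).round(),end=' ')
print()
for v in list(range(254,312,3))+list(range(386,418,3)):print(v,i[v,180:212].mean(0).round().astype(int).tolist(),end=' ')
t=lambda u:((u-[360,190])*5+[402,2]).round().tolist()
print("\ntop: wall corners in",t(proj("top",world(B,[(.028,.028,.092),(-.028,.028,.092),(.028,-.028,.092),(.028,.036,.092),(-.028,.036,.092)]))),"mod",t(proj("top",world(M,[(s*.03,.023,zb+q) for s in(1,-1) for q in(0,.08)]))))
```

```text
module bottom near [[161.2, 228.4], [237.9, 229.5]] top far [[164.6, 109.5], [241.6, 110.3]]
near_out [195.5, 300.2]
near_in [195.5, 295.6]
far_in [195.9, 264.6]
far_out [195.9, 260.3]
base [191.8, 402.5]
base0 [191.6, 408.9]
wallfoot [192.0, 394.0]
222 [68. 71. 75.] 224 [66. 69. 76.] 226 [67. 69. 76.] 228 [78. 87. 76.] 230 [ 94. 112.  76.] 232 [109. 135.  74.] 234 [113. 143.  71.] 
254 [108, 138, 64] 257 [109, 138, 65] 260 [101, 142, 66] 263 [120, 132, 61] 266 [167, 112, 50] 269 [154, 80, 33] 272 [107, 56, 21] 275 [99, 50, 18] 278 [101, 52, 19] 281 [102, 53, 22] 284 [102, 52, 20] 287 [101, 50, 18] 290 [102, 51, 21] 293 [102, 51, 22] 296 [99, 49, 19] 299 [117, 65, 26] 302 [135, 80, 34] 305 [118, 67, 28] 308 [101, 52, 21] 311 [103, 53, 20] 386 [104, 53, 18] 389 [106, 54, 20] 392 [106, 55, 25] 395 [95, 54, 32] 398 [78, 55, 43] 401 [66, 56, 54] 404 [61, 60, 64] 407 [63, 62, 65] 410 [54, 60, 50] 413 [53, 68, 37] 416 [65, 84, 39] 
top: wall corners in [[565.0, 120.0], [584.0, 221.0], [667.0, 106.0], [550.0, 122.0], [569.0, 223.0]] mod [[600.0, 100.0], [648.0, 73.0], [622.0, 214.0], [673.0, 195.0]]
```

```bash
python3 -m crank '0 0.002 0.04 0 0 0 1;0 0.002 0.07 0 0 0 1;0 0.002 0.09 0 0 0 1;0 0.002 0.09 0 0 0 1;0 0.002 0.09 0 0 0 1'
python3 - <<'E'
from go import *
from station import eyes
C=np.zeros((600,800,3),np.uint8)
c=eyes.read_camera("top");C[:600,:400]=cv2.resize(c["image"][190:265,380:430,::-1],None,fx=8,fy=8,interpolation=cv2.INTER_CUBIC)
c=eyes.read_camera("side");C[:600,400:]=cv2.resize(c["image"][95:170,275:325,::-1],None,fx=8,fy=8,interpolation=cv2.INTER_CUBIC)
cv2.imwrite("pics/s8.png",C)
rows([])
E
```

```text
t: 21.1
eef_pos: [0.4794, -0.333, 0.1423]
tool_rot: [-0.0, 0.667, 0.745, -0.0]
contact_force: [0.5, -1.1, -2.8]
gripper_width: 0.695
grasp_force: 55.5
now [ 0.4798 -0.3333  0.143 ] psi 1.682 F [ 0.1 -0.  -3.3] w 0.697 gf 55.5 t 21.2
```

View pics/s8.png

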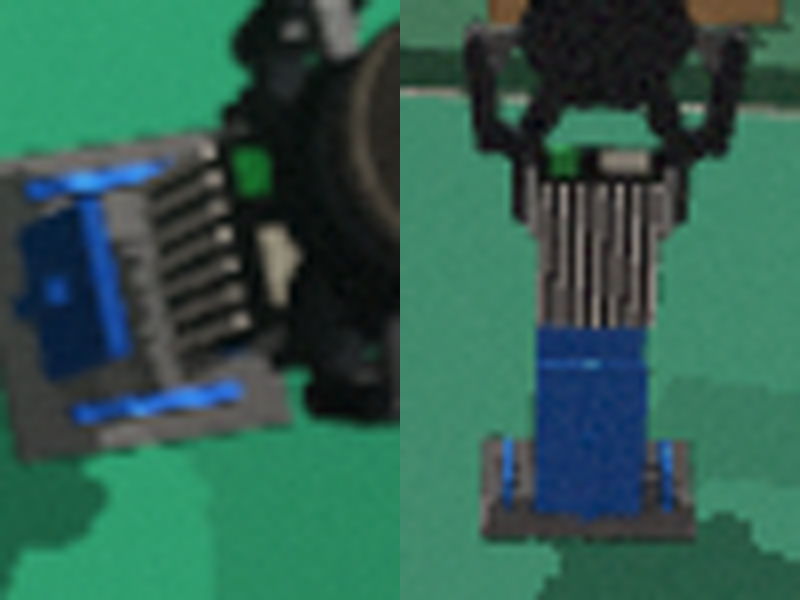

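Run:
```python
from go import *
B=np.load("pose.npz")["B"];o=bot.get_obs();p=o["eef_pos"]
M=[p[0],p[1],1.682-np.pi/2];zb=p[2]-.038
t=lambda X,P:((proj("top",world(P,X))-[380,190])*8+4).round().tolist()
s=lambda X,P:((proj("side",world(P,X))-[275,95])*8+[404,4]).round().tolist()
for nm,f in(("top",t),("side",s)):
    print(nm,"mod near bottom",f([(.03,.023,zb),(-.03,.023,zb)],M),"near top",f([(.03,.023,zb+.08),(-.03,.023,zb+.08)],M))
    print(" wall near in top",f([(.028,.028,.092),(-.028,.028,.092)],B),"out",f([(.028,.036,.092),(-.028,.036,.092)],B),"curbs",f([(.038,0,.016),(-.038,0,.016)],B),"base",f([(.055,.05,.006),(-.055,.05,.006),(-.055,-.05,.006)],B))
i=cv2.imread("pics/s8.png")
for v in (240,280,320): print(v,[(u,i[v-4:v+5,u].mean(0).round().astype(int).tolist()) for u in range(76,196,6)])
```

```text
top mod near bottom [[127.0, 179.0], [161.0, 355.0]] near top [[199.0, 138.0], [236.0, 326.0]]
 wall near in top [[104.0, 192.0], [135.0, 355.0]] out [[81.0, 195.0], [112.0, 358.0]] curbs [[117.0, 187.0], [157.0, 396.0]] base [[-35.0, 164.0], [20.0, 464.0], [296.0, 427.0]]
side mod near bottom [[534.0, 325.0], [655.0, 328.0]] near top [[538.0, 177.0], [662.0, 178.0]]
 wall near in top [[538.0, 353.0], [650.0, 355.0]] out [[537.0, 360.0], [650.0, 362.0]] curbs [[516.0, 458.0], [662.0, 462.0]] base [[480.0, 522.0], [696.0, 527.0], [692.0, 434.0]]
240 [(76, [60, 32, 10]), (82, [83, 40, 11]), (88, [123, 57, 17]), (94, [158, 75, 23]), (100, [165, 82, 27]), (106, [143, 78, 41]), (112, [94, 74, 62]), (118, [67, 75, 77]), (124, [77, 80, 80]), (130, [80, 83, 83]), (136, [84, 86, 87]), (142, [86, 88, 89]), (148, [82, 84, 86]), (154, [68, 72, 73]), (160, [57, 62, 62]), (166, [48, 52, 51]), (172, [40, 43, 42]), (178, [35, 39, 38]), (184, [32, 36, 34]), (190, [35, 40, 37])]
280 [(76, [57, 31, 9]), (82, [56, 32, 11]), (88, [73, 36, 12]), (94, [110, 50, 15]), (100, [146, 67, 20]), (106, [163, 76, 23]), (112, [147, 70, 28]), (118, [93, 55, 36]), (124, [46, 49, 47]), (130, [60, 63, 60]), (136, [80, 83, 81]), (142, [91, 94, 94]), (148, [87, 89, 90]), (154, [75, 79, 77]), (160, [55, 58, 56]), (166, [39, 42, 41]), (172, [38, 41, 40]), (178, [49, 52, 53]), (184, [55, 58, 60]), (190, [59, 63, 63])]
320 [(76, [57, 32, 10]), (82, [58, 31, 9]), (88, [54, 29, 9]), (94, [63, 31, 9]), (100, [92, 41, 11]), (106, [133, 61, 19]), (112, [162, 75, 24]), (118, [154, 71, 25]), (124, [114, 55, 27]), (130, [57, 46, 37]), (136, [41, 47, 46]), (142, [58, 61, 60]), (148, [75, 78, 77]), (154, [87, 91, 90]), (160, [83, 87, 87]), (166, [70, 74, 75]), (172, [60, 63, 65]), (178, [48, 52, 52]), (184, [42, 46, 46]), (190, [36, 40, 39])]
```

```bash
python3 -m crank '0.01 0.005 0 0 0 0 1;0.01 0.005 0 0 0 0 1;0.01 0.005 0 0 0 0 1'
python3 - <<'E'
from go import *
from station import eyes
c=eyes.read_camera("top");i=cv2.resize(c["image"][190:265,380:430,::-1],None,fx=8,fy=8,interpolation=cv2.INTER_CUBIC)
cv2.imwrite("pics/s9.png",i)
for v in (240,280,320): print(v,[(u,i[v-4:v+5,u].mean(0).round().astype(int).tolist()) for u in range(82,196,6)])
c=eyes.read_camera("side");i=cv2.resize(c["image"][95:170,275:325,::-1],None,fx=8,fy=8,interpolation=cv2.INTER_CUBIC)
print([(v,i[v,150:240].mean(0).round().astype(int).tolist()) for v in range(318,376,4)])
rows([])
E
```

```text
t: 21.5
eef_pos: [0.4815, -0.3276, 0.1426]
tool_rot: [0.0, 0.667, 0.745, -0.0]
contact_force: [0.1, -0.4, -3.1]
gripper_width: 0.7
grasp_force: 55.5
240 [(82, [81, 38, 9]), (88, [123, 57, 16]), (94, [159, 75, 23]), (100, [165, 80, 26]), (106, [140, 71, 32]), (112, [88, 66, 52]), (118, [69, 78, 79]), (124, [93, 96, 97]), (130, [95, 98, 100]), (136, [81, 86, 88]), (142, [56, 61, 61]), (148, [35, 40, 37]), (154, [31, 34, 32]), (160, [35, 38, 35]), (166, [43, 48, 45]), (172, [50, 55, 56]), (178, [56, 61, 61]), (184, [60, 65, 67]), (190, [59, 64, 66])]
280 [(82, [53, 29, 8]), (88, [72, 35, 8]), (94, [110, 50, 12]), (100, [147, 68, 20]), (106, [164, 77, 23]), (112, [148, 71, 32]), (118, [100, 63, 46]), (124, [59, 64, 62]), (130, [72, 76, 75]), (136, [84, 87, 88]), (142, [81, 84, 85]), (148, [65, 70, 70]), (154, [53, 58, 58]), (160, [56, 61, 63]), (166, [60, 65, 69]), (172, [54, 59, 61]), (178, [42, 46, 45]), (184, [34, 37, 34]), (190, [27, 28, 27])]
320 [(82, [58, 30, 8]), (88, [54, 29, 9]), (94, [64, 32, 9]), (100, [94, 44, 10]), (106, [133, 61, 17]), (112, [161, 75, 21]), (118, [153, 72, 26]), (124, [118, 62, 39]), (130, [81, 70, 67]), (136, [79, 84, 86]), (142, [88, 91, 93]), (148, [82, 85, 88]), (154, [72, 75, 77]), (160, [46, 49, 47]), (166, [24, 27, 23]), (172, [21, 24, 21]), (178, [25, 29, 26]), (184, [36, 40, 40]), (190, [48, 52, 54])]
[(318, [66, 70, 74]), (322, [64, 70, 75]), (326, [73, 69, 68]), (330, [86, 68, 58]), (334, [97, 62, 40]), (338, [100, 54, 25]), (342, [103, 50, 18]), (346, [102, 52, 21]), (350, [101, 51, 21]), (354, [99, 50, 20]), (358, [113, 60, 25]), (362, [130, 74, 32]), (366, [127, 71, 30]), (370, [109, 57, 22]), (374, [100, 50, 18])]
now [ 0.4812 -0.328   0.1424] psi 1.682 F [ 0.8 -0.6 -2.9] w 0.696 gf 55.5 t 21.6
```

```bash
python3 -m crank '0 0 0.02 0 0 0 1;0 0 0.04 0 0 0 1;0 0 0.07 0 0 0 1;0 0 0.1 0 0 0 1;0 0 0.13 0 0 0 1;0 0 0.16 0 0 0 1;0 0 0.18 0 0 0 1;0 0 0.18 0 0 0 1'; python3 go.py .4812,-.328,.044,1.681
```

```text
t: 22.4
eef_pos: [0.48, -0.3272, 0.0503]
tool_rot: [-0.002, 0.667, 0.745, -0.0]
contact_force: [-0.7, 0.5, -3.3]
gripper_width: 0.697
grasp_force: 55.5
now [ 0.48   -0.3272  0.0503] psi 1.682 F [-0.7  0.5 -3.3] w 0.697 gf 55.5 t 22.4
-0.002 0.002 0.013 -0.001 -0.001 0.000
```

No contact; on down in small steps.

```bash
python3 -m crank '0 0 0.003 0 0 0 1;0 0 0.006 0 0 0 1;0 0 0.009 0 0 0 1;0 0 0.009 0 0 0 1'; python3 -m crank '0 0 0.002 0 0 0 1;0 0 0.002 0 0 0 1'
```

```text
t: 22.8
eef_pos: [0.4812, -0.3281, 0.048]
tool_rot: [0.0, 0.667, 0.745, -0.0]
contact_force: [-0.8, -0.2, -3.4]
gripper_width: 0.695
grasp_force: 55.5
t: 23.0
eef_pos: [0.4811, -0.328, 0.0468]
tool_rot: [-0.0, 0.667, 0.745, -0.0]
contact_force: [0.9, -0.2, -3.5]
gripper_width: 0.698
grasp_force: 55.5
```

```bash
python3 -m crank '0 0 0.002 0 0 0 1;0 0 0.002 0 0 0 1'
```

```text
t: 23.2
eef_pos: [0.481, -0.3279, 0.0457]
tool_rot: [-0.0, 0.667, 0.745, -0.0]
contact_force: [-0.4, 0.1, -3.8]
gripper_width: 0.697
grasp_force: 55.5
```

```bash
python3 -m crank '0 0 0.002 0 0 0 1;0 0 0.002 0 0 0 1' | grep -E 'eef|cont'; python3 -m crank '0 0 0.001 0 0 0 1;0 0 0.001 0 0 0 1'| grep -E 'eef|cont'
```

```text
eef_pos: [0.481, -0.3279, 0.0446]
contact_force: [-0.1, 0.5, -3.8]
eef_pos: [0.4811, -0.3279, 0.0442]
contact_force: [0.8, -0.3, -3.5]
```

```bash
python3 -m crank '0 0 0.001 0 0 0 1;0 0 0.001 0 0 0 1' | grep -E 'eef|cont'; python3 -m crank '0 0 0.001 0 0 0 1;0 0 0.001 0 0 0 1'| grep -E 'eef|cont'
```

```text
eef_pos: [0.4811, -0.3279, 0.044]
contact_force: [-2.0, 1.4, 0.7]
eef_pos: [0.4812, -0.3279, 0.044]
contact_force: [-3.0, 1.2, 6.5]
```

```bash
python3 -m crank '0 0 0 0 0 0 0.25;0 0 0 0 0 0 0.2;0 0 0 0 0 0 0.1;0 0 0 0 0 0 0;0 0 0 0 0 0 0;0 0 -0.05 0 0 0 0;0 0 -0.12 0 0 0 0;0 0 -0.2 0 0 0 0;0 0 -0.28 0 0 0 0;-0.1 -0.1 -0.35 0 0 0 0;-0.2 -0.1 -0.35 0 0 0 0;-0.3 -0.1 -0.35 0 0 0 0;-0.4 -0.1 -0.35 0 0 0 0;-0.4 -0.1 -0.35 0 0 0 0'
python3 - <<'E'
from go import *
from station import eyes
B=np.load("pose.npz")["B"]
a=eyes.read_camera("top")["image"];s=eyes.read_camera("side")["image"]
# numerical check: fixture area crank/keeper, and module top in bay: green label + white label
for n,im,(r0,r1,c0,c1) in(("top",a,(190,260,370,430)),("side",s,(120,170,270,325))):
    h=cv2.cvtColor(im[r0:r1,c0:c1],cv2.COLOR_RGB2HSV)
    g=cv2.inRange(h,(50,170,110),(72,255,255));w=cv2.inRange(h,(0,0,150),(179,60,255))
    for m in(g,w):
        y,x=np.nonzero(m)
        if len(x): print(n,len(x),x.mean()+c0,y.mean()+r0)
P=B.copy();P[:2]+=[.0025,.005]
print("pred top centre",proj("top",world(P,(0,0,.086))),proj("side",world(P,(0,0,.086))))
C=np.zeros((600,800,3),np.uint8);C[:420,:400]=cv2.resize(a[195:258,368:428,::-1],(400,420),interpolation=cv2.INTER_CUBIC);C[:420,400:]=cv2.resize(s[115:178,270:330,::-1],(400,420),interpolation=cv2.INTER_CUBIC)
cv2.imwrite("pics/s10.png",C);rows([])
E
```

```text
t: 25.4
eef_pos: [0.4514, -0.5379, 0.2179]
tool_rot: [0.0, 0.669, 0.743, -0.001]
contact_force: [-0.5, -0.1, -0.3]
gripper_width: 0.997
grasp_force: 0.0
top 59 401.76271186440675 215.6271186440678
top 82 403.609756097561 226.3048780487805
side 14 301.64285714285717 137.71428571428572
pred top centre [[402.10571201 221.71634023]] [[297.93468323 137.41730139]]
now [ 0.4519 -0.5363  0.2172] psi 1.676 F [0.2 0.1 0.1] w 0.999 gf 0.0 t 25.5
```

```bash
python3 -c "
from station import ticket
print(ticket.hand_in())"
```

```text
the job is handed in; nothing more can be done
None
```

The job is handed in: lever fully over, drum eased back to its open stop under control, and the module set down upright on the bay floor at about 25 s of 72 s; I confirmed the placement from contact height and label positions, not from a final picture.

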